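# Click both tumbler stops home before the trolley rolls

## Robot

A 6-joint arm with a two-finger parallel gripper is mounted at the origin on the work surface. World frame = base frame: x ahead of the robot, y to its left, z up, the work surface at z = 0. Lengths are in mm, angles in rad, forces in N, time in s.
With the tool pointing down it reaches from about 250 to 850 mm from the base axis. Payload 12.5 kg.
Tool frame: the origin (TCP) lies on the centre line of the jaws, within the pads' length; the fingertips stand ctrl.nose_length ahead of it and the grasp point (between the pads) lies 11 mm behind it (ctrl.nose_length is the distance from the TCP to the fingertips, in mm); z points along the fingers, y is the direction in which the jaws open and shut (so a half turn about z gives the same grasp; the last joint's range is limited). The gripper opens to 93 mm and grips with 3 to 60 N. Pads are 15 mm wide; open, the fingers measure 128 mm over their backs; the gripper's body (75 mm by 188 mm) begins 65 mm behind the grasp point.
Start: joints at [1.088, 0.351, 1.652, -0, 1.139, -0.085], TCP at [213.033, 507.052, 226.633] pointing down, gripper open.
Joint ranges: [-2.75, 2.75], [-0.79, 2.1], [0.01, 2.65], [-1.57, 4.71], [0.07, 3.14], [-2.87, 2.87]. Speed limits (rad/s): [2.22, 2.22, 2.79, 3.14, 3.14, 3.14].

## Interface

Orientations are given as [roll, pitch, yaw] about the fixed x, y, z axes, in that order (R = Rz(yaw) Ry(pitch) Rx(roll)).
In Python, from rig import ctrl gives the robot as it stands.
- The arm moves only by the tool step_arm, never from a script. Its argument "moves" is a list of rows, each a list of 4 numbers: the shift along the tool's x, y, z in mm, then the turn about the tool's z in rad. A call has 1 to 12 rows; each row is the pose to reach, as a shift and turn from the pose measured when the call began, along the tool's axes at that moment; what a row does not reach only later rows make up. A row lasts 1/8 s, in which the tool goes at most 62.5 mm and 10.7 degrees, less where a joint would pass 70% of its speed; a pose out of reach is approached as far as the arm can. A call with a gripper value outside its range is refused whole. "gripper" is the opening, from 0 (shut) to 1 (fully open), set as the call begins (left out, the last holds). The fingers move at their own pace and stop on an object; "force" is the grip in N (left out, the last holds). Time passes only in rows, so rows that repeat a pose let the fingers close. It gives the time, the measured TCP pose, the force and the opening at its end, in the units of the state.
- ctrl.read_state(): the state, without advancing time (a new reading comes with each control period).
- ctrl.read_camera(name): name is "scene" or "side" or "wrist"; returns a dict with "color" (384x512x3 uint8, red, green, blue), "vertical_fov" (degrees; the focal length in pixels is half the picture's height over the tangent of half this angle, whatever the lens; pixels are square), "cx", "cy" (the principal point, pixels), "extrinsics" (4x4, takes a point from camera to world coordinates). Camera axes: x right, y down, z forward; pixel columns grow to the right and rows downward; lengths in mm; the calibration is good to about 2 mm. A picture is of the moment at which its call begins. There is no depth.
- ctrl.hand_in(): hands the job in, once; it reports no verdict.
The state is a dict: "clock": time; "joint_pos": joint angles; "qd": joint speeds; "joint_efforts": joint torques, N m; "tcp_pos": TCP position; "eef_rot": TCP orientation; "ft_force": force on the tool from outside, world axes, zero at the start; "torque": the same for the moment, N m; "opening": finger opening in mm.
Only numpy, scipy, OpenCV 4.12 (cv2) and the standard library are available. Lean on these libraries where they do the work, as an engineer would, in place of code of your own. Each camera call takes 0.05 s, during which the arm holds its last target.

## Task

The trolley is about to be wheeled over the lawn: with your fingertips, push each of the two sliding stops on the tumbler stand's rail inwards, towards the tumblers, until it drops into its notch, and no further. Push the stops along without pulling up their plunger knobs, leave the tumblers standing and everything else where it is, and end with your hand clear.

Things in the scene. Friction and masses are not known exactly. Their poses are not given: they have to be found in the camera images.
- stand: Two-tier clear acrylic tumbler stand, fixed, with an aluminium rail on its robot side. Origin on the table under the rail's middle; y runs along the rail to the left, x from rail to tiers. Yaw within 0.3 rad. Rail 500 mm long, 22 wide, top 52 mm above the table. Tiers 200 mm along y: low one 12 mm high, x 40 to 135 mm; high one 50 mm high, x 135 to 220 mm.
- left_stop (a joint): Left (+y) stop's place along the rail, m, growing towards the middle: 0 outermost, 0.100 in its notch, 0.135 inner end of travel. Starts at 0 to 0.055. Friction about 0.5 N. At 0.087 to 0.090 the outer rib takes up to about 10 N; then the push falls, to under 2 N by 0.094, and at about 0.095 the stop springs on to 0.100 and centres itself. Pushed on, it jumps out over the inner rib at about 15 N.
- right_stop (a joint): Right (-y) stop's place along the rail, m, growing towards the middle: 0 outermost, 0.100 in its notch, 0.135 inner end of travel. Starts at 0 to 0.055. Friction about 0.5 N. At 0.087 to 0.090 the outer rib takes up to about 10 N; then the push falls, to under 2 N by 0.094, and at about 0.095 the stop springs on to 0.100 and centres itself. Pushed on, it jumps out over the inner rib at about 15 N.
- left_stop_face (a point): Centre of the outer (stand's +y) face of the left stop's grey block, the face to push; moves with the stop. 70 mm above the table, 20 mm outside the block's middle. The block is 40 mm along the rail, 36 across; above the rail the face spans 56 to 85 mm above the table. An arm 8 mm thick, 66 to 82 mm above the table, reaches 202 mm from the rail's middle line towards stand +x.
- left_notch (a point): The left stop's notch: a dip between two small steel ribs across the rail's top, 82 mm from the rail's middle, with a dark index mark on the rail's robot side. The stop is clicked in when its block's middle (the dark pointer line) stands at this mark. Point on the rail's top.
- left_knob (a joint): Left stop's spring plunger knob, m of lift: 0 = down; it rides up 2.5 mm over the outer rib and stands 0 to 1 mm up in the notch; pulled by hand it would rise to 0.012. The knob is a black button 20 mm across, on top of the stop's block, its top 106 mm above the table.
- right_stop_face (a point): Centre of the outer (stand's -y) face of the right stop's grey block, the face to push; moves with the stop. 70 mm above the table, 20 mm outside the block's middle. The block is 40 mm along the rail, 36 across; above the rail the face spans 56 to 85 mm above the table. An arm 8 mm thick, 66 to 82 mm above the table, reaches 202 mm from the rail's middle line towards stand +x.
- right_notch (a point): The right stop's notch: a dip between two small steel ribs across the rail's top, 82 mm from the rail's middle, with a dark index mark on the rail's robot side. The stop is clicked in when its block's middle (the dark pointer line) stands at this mark. Point on the rail's top.
- right_knob (a joint): Right stop's spring plunger knob, m of lift: 0 = down; it rides up 2.5 mm over the outer rib and stands 0 to 1 mm up in the notch; pulled by hand it would rise to 0.012. The knob is a black button 20 mm across, on top of the stop's block, its top 106 mm above the table.
- tumbler0: Glass tumbler, 66 mm across the rim, 98 mm tall, standing on the low tier, left. Origin at the centre of its underside. Leave standing. A clicked-in stop's arm is about 8 mm from it.
- tumbler1: Glass tumbler, 66 mm across the rim, 98 mm tall, standing on the low tier, right. Origin at the centre of its underside. Leave standing. A clicked-in stop's arm is about 8 mm from it.
- tumbler2: Glass tumbler, 66 mm across the rim, 98 mm tall, standing on the high tier, left. Origin at the centre of its underside. Leave standing. A clicked-in stop's arm is about 8 mm from it.
- tumbler3: Glass tumbler, 66 mm across the rim, 98 mm tall, standing on the high tier, right. Origin at the centre of its underside. Leave standing. A clicked-in stop's arm is about 8 mm from it.
- opener: Chrome bottle opener, 142 mm long, 8 mm thick, lying on the table beside the stand, under the sweep of the left stop's arm. Bystander; origin near its middle.
- rod: Bamboo stirring rod, 200 mm long, 8 mm thick, lying on the table beside the stand, under the sweep of the right stop's arm. Bystander; origin near its middle.

How it is judged (in metres and radians):
At the end, for the whole second after the job is handed in: Both stops rest in their notches (joint 0.100 within 3 mm, still), both plunger knobs down (under 1.5 mm), all four tumblers upright within 15 mm of where they stood, and opener and rod within 30 mm of where they were (value of joint left_stop between 0.097 and 0.103 m and value of joint each of left_knob, right_knob below 0.0015 m and velocity of joint left_stop between -0.005 and 0.005 m/s and value of joint right_stop between 0.097 and 0.103 m and velocity of joint right_stop between -0.005 and 0.005 m/s and distance of each of tumbler0, tumbler1, tumbler2, tumbler3 from where it was at the start of the episode below 0.015 m and angle between each of tumbler0, tumbler1, tumbler2, tumbler3's own z axis and vertical below 0.15 rad and distance of each of opener, rod from where it was at the start of the episode below 0.03 m); the robot touches nothing.
It fails at once if a plunger knob is pulled up (over 7 mm) (value of joint any of left_knob, right_knob above 0.007 m).
It fails at once if a tumbler is tipped (0.3 rad), shifted or lifted (20 mm) (angle between any of tumbler0, tumbler1, tumbler2, tumbler3's own z axis and vertical above 0.3 rad or distance of any of tumbler0, tumbler1, tumbler2, tumbler3 from where it was at the start of the episode above 0.02 m).
It fails at once if the opener or rod is moved 40 mm or lifted (distance of any of opener, rod from where it was at the start of the episode above 0.04 m or height (world z) of any of opener, rod above 0.025 m).
It also fails if it takes over 67 s, if anything falls off the work surface, if the arm or the gripper's body presses on something with over 40 N, if the wrist force passes 120 N, or if a joint passes its speed limit or range.

## Working session

There is one attempt and no reset: what is moved stays moved. The work goes in short steps, Python scripts to look and compute and a tool call to move; the robot and the scene stay as the last step left them, time stands still between calls to the robot, and variables do not carry over. Pictures are saved under pics/ and viewed, and the job is handed in when it is done.

Besides the shell and the picture viewer there is one more tool, called after "Call:" as name([rows], argument=value, ...), one row to a line, values as JSON. step_arm: Moves the arm, as the interface text tells. Its arguments: {"type":"object","properties":{"moves":{"type":"array"},"gripper":{"type":"number"},"force":{"type":"number"}},"required":["moves"]}

```bash
ls; mkdir -p pics; python3 - <<'E'
from rig import ctrl
import cv2,numpy as np
s=ctrl.read_state(); print(s, ctrl.nose_length)
for n in ["scene","side","wrist"]:
    c=ctrl.read_camera(n); cv2.imwrite(f"pics/a_{n}.png",c["color"][:,:,::-1]); print(n,c["vertical_fov"],c["cx"],c["cy"],np.round(c["extrinsics"],3).tolist())
    np.savez(f"a_{n}.npz",**c)
E
```

```text
pics
{'clock': 0.0, 'joint_pos': array([ 1.08843699e+00,  3.51236565e-01,  1.65241209e+00, -2.72593853e-05,
        1.13908747e+00, -8.46015051e-02]), 'qd': array([-0.00028536, -0.00192776,  0.00149881,  0.00011688,  0.00094689,
        0.00152578]), 'joint_efforts': array([ 8.70915810e-04, -4.97300506e+01, -2.85259742e+01,  6.99766818e-02,
        2.55664584e-02, -7.85525322e-05]), 'tcp_pos': array([212.87461539, 506.77834549, 226.10580157]), 'eef_rot': array([-3.14045118e+00, -7.19670003e-05,  2.74384620e+00]), 'ft_force': array([-0.42846425, -0.08155259, -0.13134557]), 'torque': array([-0.00135727, -0.02496834, -0.04247831]), 'opening': 93.10777404908758} 8.0
scene 45.81750085618487 256.6456500588781 187.3589607736478 [[0.022, 0.602, -0.798, 1492.293], [1.0, -0.018, 0.014, 0.722], [-0.006, -0.798, -0.602, 723.551], [0.0, 0.0, 0.0, 1.0]]
side 43.953333262923785 255.89051605354067 195.83291605948568 [[0.997, -0.043, 0.06, 546.385], [-0.072, -0.725, 0.685, -612.026], [0.014, -0.687, -0.726, 753.127], [0.0, 0.0, 0.0, 1.0]]
wrist 58.95213384243097 250.841533393806 195.65077754566158 [[0.388, 0.891, 0.236, 147.312], [0.922, -0.374, -0.101, 534.645], [-0.002, 0.257, -0.966, 384.863], [0.0, 0.0, 0.0, 1.0]]
```

View pics/a_scene.png

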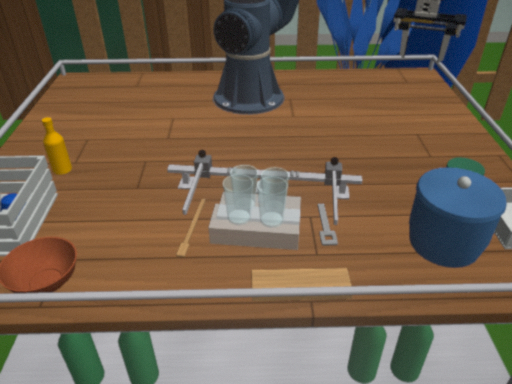

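View pics/a_side.png

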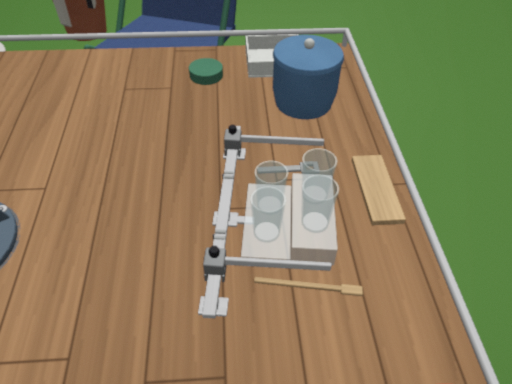

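View pics/a_wrist.png

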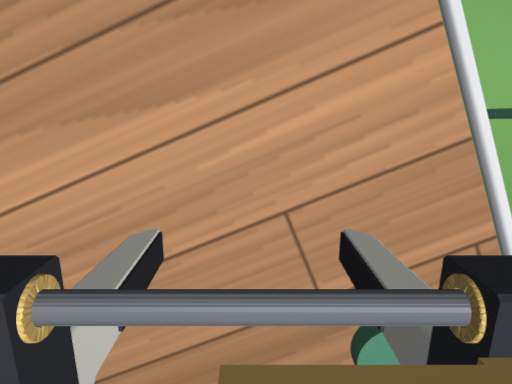

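The scene view shows the rail from about (170,168) at the -y end to (360,180) at the +y end. The stop knobs are near (202,155) and (334,161), with the tumblers between them. In the side view the knobs are near (233,129) and (214,251). I'll zoom in to get exact pixels.

```bash
python3 - <<'E'
import cv2
a=cv2.imread("pics/a_scene.png")[140:260,155:375]; cv2.imwrite("pics/z_scene.png",cv2.resize(a,None,fx=3.6,fy=3.6,interpolation=cv2.INTER_CUBIC))
a=cv2.imread("pics/a_side.png")[110:320,180:380]; cv2.imwrite("pics/z_side.png",cv2.resize(a,None,fx=2.8,fy=2.8,interpolation=cv2.INTER_CUBIC))
E
```

```text
(no output)
```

View pics/z_scene.png

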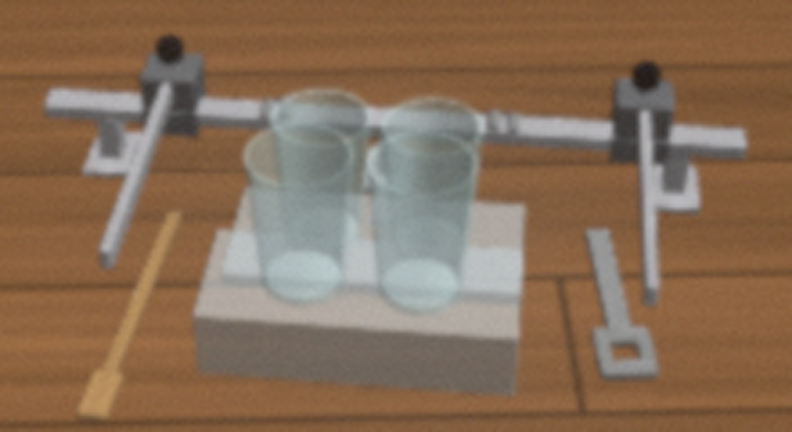

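View pics/z_side.png

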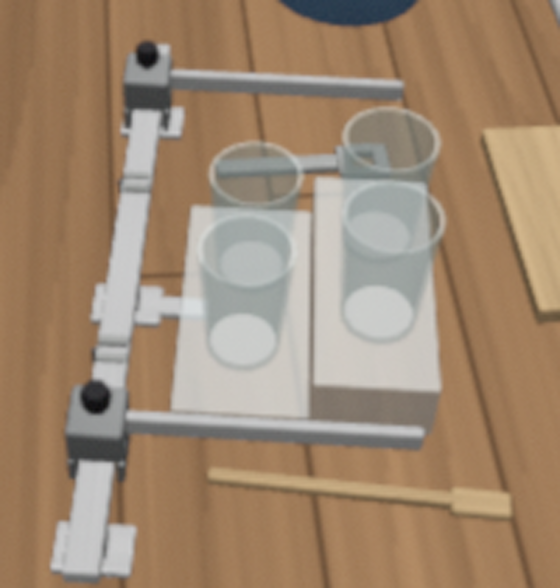

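```bash
cat > h.py <<'E'
import numpy as np,cv2
def proj(c,P):
    E=np.array(c["extrinsics"]);R=E[:3,:3];t=E[:3,3]
    f=192/np.tan(np.radians(float(c["vertical_fov"]))/2)
    p=(np.atleast_2d(P)-t)@R
    return np.c_[float(c["cx"])+f*p[:,0]/p[:,2],float(c["cy"])+f*p[:,1]/p[:,2]]
def stand(x,y,yaw,P):
    P=np.atleast_2d(np.array(P,float));c,s=np.cos(yaw),np.sin(yaw)
    return np.c_[x+c*P[:,0]-s*P[:,1],y+s*P[:,0]+c*P[:,1],P[:,2]]
E
cat > fit.py <<'E'
from h import *
from scipy.optimize import least_squares
sc=np.load("a_scene.npz");sd=np.load("a_side.npz")
# (cam, zoom px, model fn(qL,qR))
L=lambda q:182-q
O=[(0,48,97,lambda a,b:(0,-250,52)),(0,743,137,lambda a,b:(0,250,52)),(0,647,67,lambda a,b:(0,L(a),106)),(0,170,42,lambda a,b:(0,-L(b),106)),
(0,197,318,lambda a,b:(220,-100,50)),(0,515,337,lambda a,b:(220,100,50)),(0,650,289,lambda a,b:(202,L(a),82)),(0,108,247,lambda a,b:(202,-L(b),82)),
(1,315,180,lambda a,b:(135,100,50)),(1,423,182,lambda a,b:(220,100,50)),(1,435,387,lambda a,b:(220,-100,50)),(1,313,386,lambda a,b:(135,-100,50)),
(1,192,208,lambda a,b:(40,100,12)),(1,175,408,lambda a,b:(40,-100,12)),(1,84,574,lambda a,b:(0,-250,52)),
(1,402,84,lambda a,b:(202,L(a),82)),(1,421,431,lambda a,b:(202,-L(b),82)),(1,147,46,lambda a,b:(0,L(a),106)),(1,96,386,lambda a,b:(0,-L(b),106))]
def px(o): 
    f,ox,oy=((3.6,155,140),(2.8,180,110))[o[0]]
    return np.array([(o[1]+.5)/f-.5+ox,(o[2]+.5)/f-.5+oy])
def res(v,raw=False):
    r=[]
    for o in O:
        P=stand(*v[:3],o[3](v[3],v[4])); r.append(proj((sc,sd)[o[0]],P)[0]-px(o))
    r=np.array(r); return r if raw else r.ravel()
s=least_squares(res,[500,0,0,30,30],x_scale=[10,10,.1,10,10],loss="soft_l1")
print(s.x,np.sqrt(np.diag(np.linalg.inv(s.jac.T@s.jac))))
print(np.round(res(s.x,1),1).tolist())
E
python3 fit.py
```

```text
[ 5.39193778e+02  3.38626787e+01 -1.30443834e-01  6.02910508e+00
  2.79731052e+01] [0.7762178  1.04954982 0.00413724 1.7703743  1.63613605]
[[-0.4, 0.5], [0.6, 0.6], [-0.3, 0.5], [0.2, 0.3], [-1.5, -0.0], [1.2, 1.0], [0.3, 0.0], [-0.3, 1.7], [-0.5, -1.6], [0.8, -0.3], [2.1, 1.7], [-0.4, -0.5], [-0.9, -1.3], [-2.2, 1.0], [-1.7, 0.2], [0.2, -0.2], [1.0, -0.7], [-0.7, 0.3], [-0.6, 0.4]]
```

Fit is good: residuals are about 1 px, stand at (539, 34), yaw −0.130, left stop at about 6 mm and right at about 28 mm. Before moving, I'll check how much room the gripper body has from the blue pot.

```bash
python3 - <<'E'
from h import *
sd=np.load("a_side.npz");sc=np.load("a_scene.npz")
def ray(c,u,v,z):
    E=c["extrinsics"];f=192/np.tan(np.radians(float(c["vertical_fov"]))/2)
    d=E[:3,:3]@np.array([(u-float(c["cx"]))/f,(v-float(c["cy"]))/f,1]);t=E[:3,3]
    return np.round(t+d*(z-t[2])/d[2])
for z in (0,): print("side pot base near",ray(sd,305,112,z),"left",ray(sd,275,100,z),"green",ray(sd,206,80,z))
print(ray(sc,447,266,0),ray(sc,410,240,0))
for z in(80,120,140): print(z,"lid",ray(sd,310,44,z),ray(sc,465,182,z))
X=(539.2,33.9,-.1304)
print(stand(*X,[(0,230,0),(94,230,0),(94,270,0),(0,-205,0),(0,-250,0)]))
E
```

```text
side pot base near [759. 392.   0.] left [686. 450.   0.] green [501. 556.   0.]
[825. 420.   0.] [743. 364.   0.]
80 lid [796. 598.  80.] [633. 512.  80.]
120 lid [781. 526. 120.] [686. 480. 120.]
140 lid [773. 490. 140.] [713. 464. 140.]
[[ 569.10707411  261.94729097    0.        ]
 [ 662.30901042  249.72439981    0.        ]
 [ 667.5102407   289.38479824    0.        ]
 [ 512.54369482 -169.35954195    0.        ]
 [ 506.69231075 -213.97749018    0.        ]]
```

Call:
step_arm([
  [-42.3, -8.8, 0, 0.13],
  [-84.6, -17.6, 0, 0.26],
  [-127, -26.4, 0, 0.39],
  [-169, -35.2, 0, 0.52],
  [-212, -44, 0, 0.65],
  [-254, -52.8, 0, 0.78],
  [-296, -61.6, 0, 0.912],
  [-338.6, -70.4, 0, 1.042],
  [-381, -79.2, 0, 1.173],
  [-423.2, -88, 0, 1.303],
  [-423.2, -88, 0, 1.303],
], gripper=0, force=20)

```text
clock: 1.52
tcp_pos: [570.5, 260.0, 225.6]
eef_rot: [-3.141, 0.001, 1.437]
ft_force: [-0.8, -0.1, 0.2]
opening: 0.3
```

Call:
step_arm([
  [1.7, -1.6, 40, -0.003],
  [1.7, -1.6, 80, -0.003],
  [1.7, -1.6, 110, -0.003],
  [1.7, -1.6, 120, -0.003],
  [1.7, -1.6, 120, -0.003],
])

```text
clock: 2.15
tcp_pos: [568.8, 262.2, 105.8]
eef_rot: [-3.141, 0.001, 1.441]
ft_force: [-0.5, -0.9, 0.6]
opening: 0.3
```

```bash
python3 - <<'E'
from rig import ctrl
import cv2,numpy as np
for n in ["side","wrist"]:
    c=ctrl.read_camera(n); cv2.imwrite(f"pics/b_{n}.png",c["color"][:,:,::-1]);np.savez(f"b_{n}.npz",**c)
a=cv2.imread("pics/b_side.png")[60:270,160:360]; cv2.imwrite("pics/bz_side.png",cv2.resize(a,None,fx=2.8,fy=2.8,interpolation=cv2.INTER_CUBIC))
s=ctrl.read_state();print(s["tcp_pos"],s["eef_rot"],s["ft_force"],s["joint_pos"])
E
```

```text
[569.5108828  262.21768944 106.94725645] [3.14063667e+00 3.99209474e-04 1.44052266e+00] [-0.4504462   0.10377833 -0.13585106] [ 3.57602100e-01  6.23113941e-01  1.53921092e+00 -9.65083727e-04
  9.78610693e-01  4.88413998e-01]
```

View pics/bz_side.png

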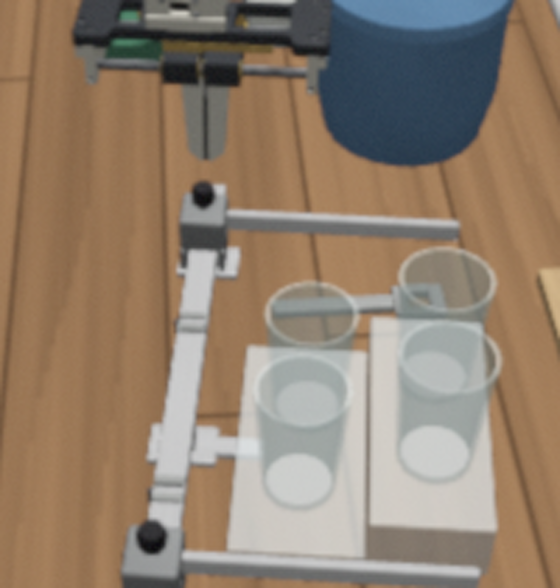

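View pics/b_wrist.png

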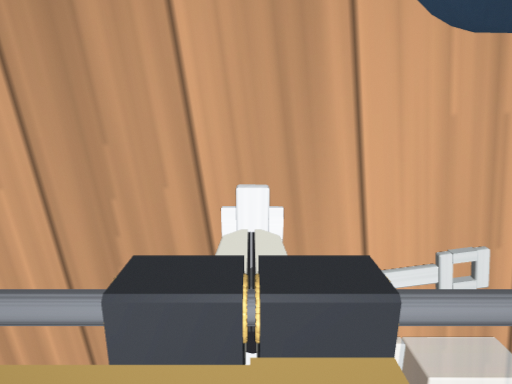

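The wrist view shows the rail end at (253,186), centred under the closed fingers. In the side view the fingertips stand about 50 px outside the left block, which is clear. I'll lower and move up to the face.

Call:
step_arm([
  [0, 0, 20, 0],
  [0, 0, 36, 0],
  [0, 0, 38, 0],
  [-5, 0, 38, 0],
  [-10, 0, 38, 0],
  [-15, 0, 38, 0],
  [-18, 0, 38, 0],
  [-18, 0, 38, 0],
])

```text
clock: 3.25
tcp_pos: [567.3, 244.1, 69.1]
eef_rot: [3.14, 0.0, 1.44]
ft_force: [0.5, -0.7, -0.8]
opening: 0.6
```

Call:
step_arm([
  [-5, 0, 0, 0],
  [-10, 0, 0, 0],
  [-15, 0, 0, 0],
  [-20, 0, 0, 0],
  [-25, 0, 0, 0],
  [-30, 0, 0, 0],
  [-35, 0, 0, 0],
  [-40, 0, 0, 0],
  [-45, 0, 0, 0],
  [-50, 0, 0, 0],
  [-55, 0, 0, 0],
  [-55, 0, 0, 0],
])

```text
clock: 4.75
tcp_pos: [560.2, 189.2, 69.2]
eef_rot: [3.14, 0.0, 1.44]
ft_force: [0.2, 0.9, 0.6]
opening: 0.6
```

```bash
cat > look.py <<'E'
import sys
from rig import ctrl
from h import *
t=sys.argv[1]; x0,y0=int(sys.argv[2]),int(sys.argv[3])
for n in ["side","scene"]:
    c=ctrl.read_camera(n); cv2.imwrite(f"pics/{t}_{n}.png",c["color"][:,:,::-1]);np.savez(f"{t}_{n}.npz",**c)
a=cv2.imread(f"pics/{t}_side.png")[y0:y0+120,x0:x0+130]; cv2.imwrite(f"pics/{t}z.png",cv2.resize(a,None,fx=4.5,fy=4.5,interpolation=cv2.INTER_CUBIC))
a=cv2.imread(f"pics/{t}_scene.png")[130:260,155:375]; cv2.imwrite(f"pics/{t}zs.png",cv2.resize(a,None,fx=3.6,fy=3.6,interpolation=cv2.INTER_CUBIC))
s=ctrl.read_state();p=s["tcp_pos"];print(p,s["eef_rot"],s["ft_force"])
print("ystand",(p[0]-539.2)*.1301+(p[1]-33.9)*.9915,"xstand",(p[0]-539.2)*.9915-(p[1]-33.9)*.1301)
E
python3 look.py c 200 110
```

```text
[560.20573542 189.53465837  69.15500239] [3.14031418e+00 3.34387164e-04 1.44009937e+00] [ 0.37557468 -0.55656902  0.26889269]
ystand 157.0446099527485 xstand 0.5791176136995766
```

View pics/cz.png

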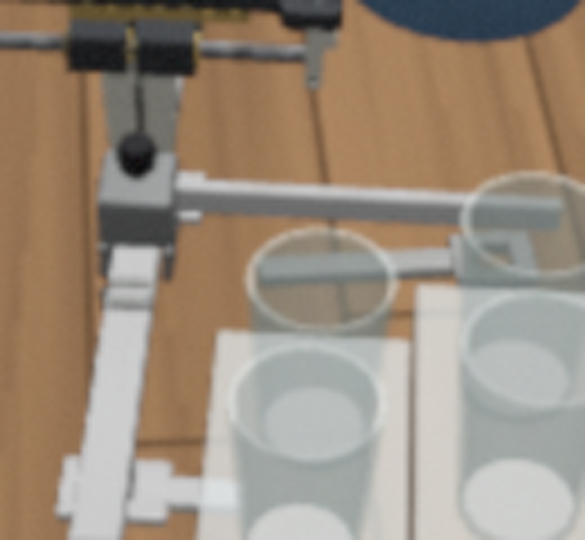

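View pics/czs.png

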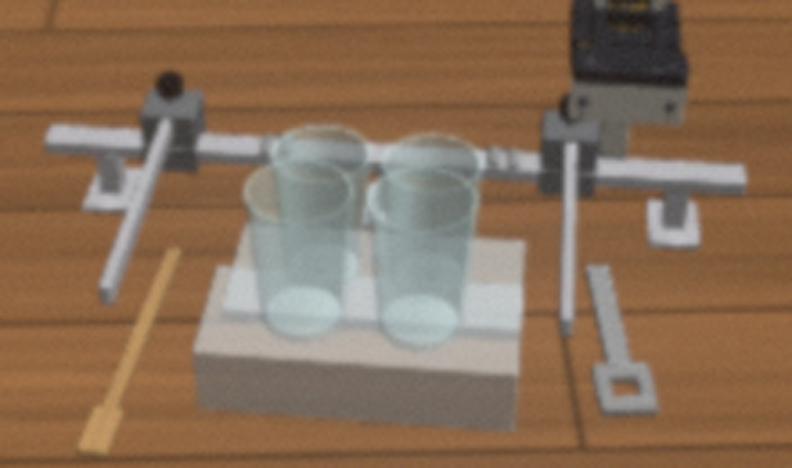

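```bash
python3 - <<'E'
from h import *
sd=np.load("c_side.npz");sc=np.load("c_scene.npz");X=(539.2,33.9,-.1304)
for q in (46,50,54,58): print(q,(proj(sd,stand(*X,(0,182-q,106)))[0]-[200,110])*4.5,(proj(sc,stand(*X,(202,182-q,82)))[0]-[155,130])*3.6,(proj(sd,stand(*X,(-18,162-q,85)))[0]-[200,110])*4.5)
print("notch ribs side",(proj(sd,stand(*X,[(0,82,52),(0,72,52),(0,92,52)]))-[200,110])*4.5)
E
```

```text
46 [133.78920279 126.75080534] [582.28385129 319.39536391] [ 92.73566164 186.765481  ]
50 [132.9714957  132.22883545] [575.53690624 318.9500565 ] [ 91.80734995 192.3964809 ]
54 [132.1492948  137.73697078] [568.79491449 318.50507602] [ 90.87394701 198.05836352]
58 [131.32256294 143.27546019] [562.05787059 318.0604221 ] [ 89.93541084 203.75138361]
notch ribs side [[125.74208609 289.32328522]
 [123.63851184 304.16156915]
 [127.81717212 274.68595274]]
```

The picture and the touch geometry agree on q ≈ 53–54. I'll push 29 mm to just short of the rib, then go on in small steps.

Call:
step_arm([
  [-5, 0, 0, 0],
  [-10, 0, 0, 0],
  [-15, 0, 0, 0],
  [-20, 0, 0, 0],
  [-24, 0, 0, 0],
  [-27, 0, 0, 0],
  [-29, 0, 0, 0],
  [-29, 0, 0, 0],
])

```text
clock: 5.85
tcp_pos: [556.4, 160.7, 69.2]
eef_rot: [3.14, 0.0, 1.44]
ft_force: [-0.9, 0.4, -0.7]
opening: -0.0
```

Call:
step_arm([
  [-0.5, 0, 0, 0],
  [-1, 0, 0, 0],
  [-1, 0, 0, 0],
])

```text
clock: 6.22
tcp_pos: [556.3, 159.7, 69.1]
eef_rot: [3.14, 0.0, 1.44]
ft_force: [0.0, -0.2, 0.6]
opening: 0.6
```

Call:
step_arm([
  [-0.5, 0, 0, 0],
  [-1, 0, 0, 0],
  [-1, 0, 0, 0],
])

```text
clock: 6.6
tcp_pos: [556.2, 158.7, 69.2]
eef_rot: [3.14, 0.0, 1.44]
ft_force: [-0.5, 0.5, -1.2]
opening: 0.3
```

Call:
step_arm([
  [-0.5, 0, 0, 0],
  [-1, 0, 0, 0],
  [-1, 0, 0, 0],
])

```text
clock: 6.98
tcp_pos: [556.0, 157.6, 69.1]
eef_rot: [3.14, 0.001, 1.44]
ft_force: [1.2, 0.1, 0.5]
opening: 0.7
```

Call:
step_arm([
  [-0.5, 0, 0, 0],
  [-1, 0, 0, 0],
  [-1, 0, 0, 0],
])

```text
clock: 7.35
tcp_pos: [555.9, 156.6, 69.1]
eef_rot: [3.14, 0.0, 1.44]
ft_force: [-0.0, 0.1, -1.0]
opening: 0.3
```

Call:
step_arm([
  [-0.5, 0, 0, 0],
  [-1, 0, 0, 0],
  [-1, 0, 0, 0],
])

```text
clock: 7.72
tcp_pos: [555.8, 156.0, 69.2]
eef_rot: [3.14, -0.0, 1.44]
ft_force: [0.9, 5.3, -1.4]
opening: 0.3
```

Call:
step_arm([
  [-0.5, 0, 0, 0],
  [-1, 0, 0, 0],
  [-1, 0, 0, 0],
])

```text
clock: 8.1
tcp_pos: [555.8, 155.7, 69.2]
eef_rot: [3.14, -0.001, 1.44]
ft_force: [0.9, 8.5, -3.1]
opening: 0.4
```

Rib contact shows at y ≈ 156.3 as the force rises. I'll keep to small steps.

Call:
step_arm([
  [-0.8, 0, 0, 0],
  [-1.5, 0, 0, 0],
  [-1.5, 0, 0, 0],
])

```text
clock: 8.48
tcp_pos: [555.6, 154.2, 69.2]
eef_rot: [3.14, -0.001, 1.44]
ft_force: [0.8, 4.3, -1.1]
opening: 0.5
```

Call:
step_arm([
  [-0.8, 0, 0, 0],
  [-1.5, 0, 0, 0],
  [-1.5, 0, 0, 0],
])

```text
clock: 8.85
tcp_pos: [555.3, 152.3, 69.1]
eef_rot: [3.14, -0.001, 1.44]
ft_force: [0.0, -0.5, -0.3]
opening: 0.8
```

Call:
step_arm([
  [-0.5, 0, 0, 0],
  [-1, 0, 0, 0],
  [-1, 0, 0, 0],
])

```text
clock: 9.22
tcp_pos: [555.1, 151.1, 69.1]
eef_rot: [3.14, -0.0, 1.44]
ft_force: [-0.6, -0.0, 0.2]
opening: 0.4
```

```bash
python3 look.py d 180 130;  python3 - <<'E'
from h import *
sd=np.load("d_side.npz");sc=np.load("d_scene.npz");X=(539.2,33.9,-.1304)
for q in (90,92,94,96,98,100,102): print(q,(proj(sd,stand(*X,(0,182-q,106)))[0]-[180,130])*4.5,(proj(sc,stand(*X,(202,182-q,82)))[0]-[155,130])*3.6,(proj(sd,stand(*X,(202,182-q,82)))[0]-[180,130])*4.5)
E
```

```text
[555.11465839 151.09631029  69.09874312] [ 3.14026648e+00 -3.44937576e-04  1.43979176e+00] [-0.64771563  0.02862114 -0.2243504 ]
ystand 118.27063870889636 xstand 0.5321438239229366
90 [214.54099765  98.70691046] [508.33899015 314.51490403] [652.86995728 159.56941725]
92 [214.1069849  101.61447351] [504.99199943 314.29399816] [653.05216176 162.52796025]
94 [213.67174587 104.53025173] [501.64623281 314.07317308] [653.23487503 165.49476492]
96 [213.23527535 107.45428001] [498.30168964 313.85242875] [653.41809925 168.46986594]
98 [212.79756811 110.3865934 ] [494.95836923 313.63176513] [653.60183655 171.45329814]
100 [212.35861888 113.32722717] [491.61627092 313.41118216] [653.78608909 174.44509657]
102 [211.91842238 116.27621678] [488.27539404 313.19067981] [653.97085904 177.44529647]
```

View pics/dz.png

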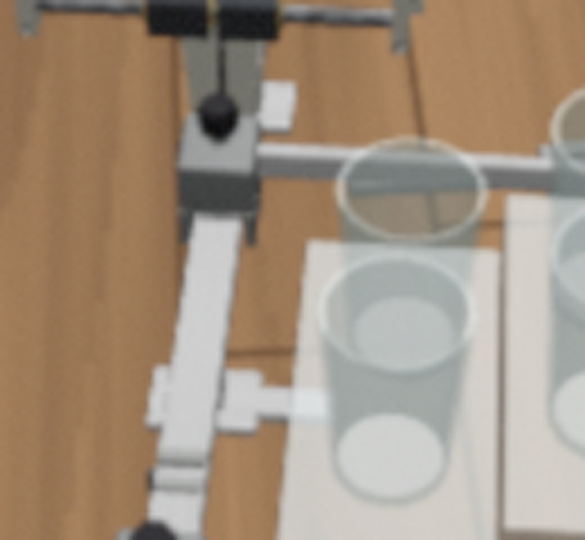

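View pics/dzs.png

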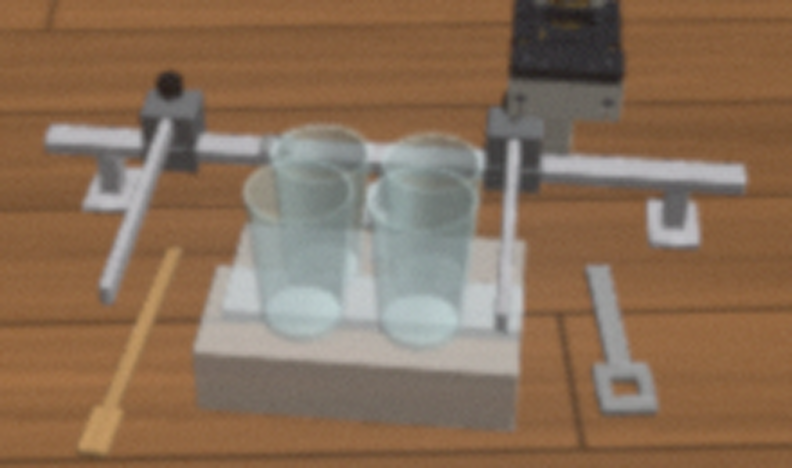

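The views put the stop at about 92 mm, past the rib peak but not yet sprung. I'll keep going.

Call:
step_arm([
  [-0.5, 0, 0, 0],
  [-1, 0, 0, 0],
  [-1, 0, 0, 0],
])

```text
clock: 9.7
tcp_pos: [555.0, 150.1, 69.1]
eef_rot: [3.14, -0.0, 1.44]
ft_force: [0.4, 0.5, -0.3]
opening: 0.6
```

Call:
step_arm([
  [-0.5, 0, 0, 0],
  [-1, 0, 0, 0],
  [-1, 0, 0, 0],
])

```text
clock: 10.07
tcp_pos: [554.9, 149.0, 69.1]
eef_rot: [3.14, -0.0, 1.44]
ft_force: [0.1, 1.2, 0.1]
opening: 0.4
```

Call:
step_arm([
  [-0.5, 0, 0, 0],
  [-1, 0, 0, 0],
  [-1, 0, 0, 0],
])

```text
clock: 10.45
tcp_pos: [554.7, 148.0, 69.1]
eef_rot: [3.14, -0.0, 1.44]
ft_force: [0.6, -0.0, 0.2]
opening: 0.3
```

```bash
python3 look.py e 180 130
```

```text
[554.73669209 148.0297405   69.14319408] [ 3.14020053e+00 -3.16114188e-04  1.43976489e+00] [-0.43548723  0.09501941  0.72612917]
ystand 115.18096134412099 xstand 0.5563509720221642
```

View pics/ez.png

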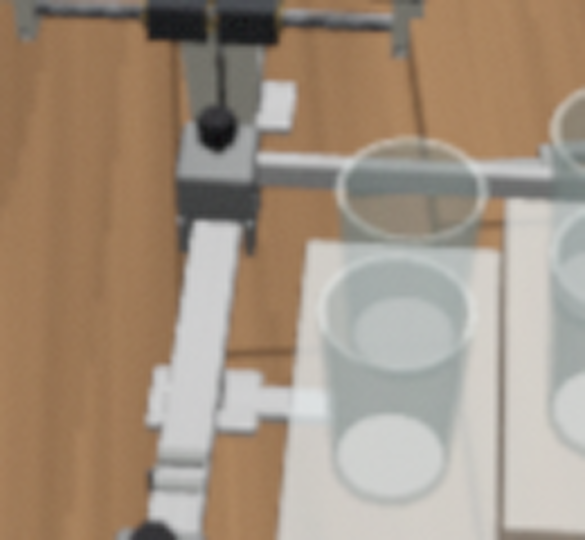

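View pics/ezs.png

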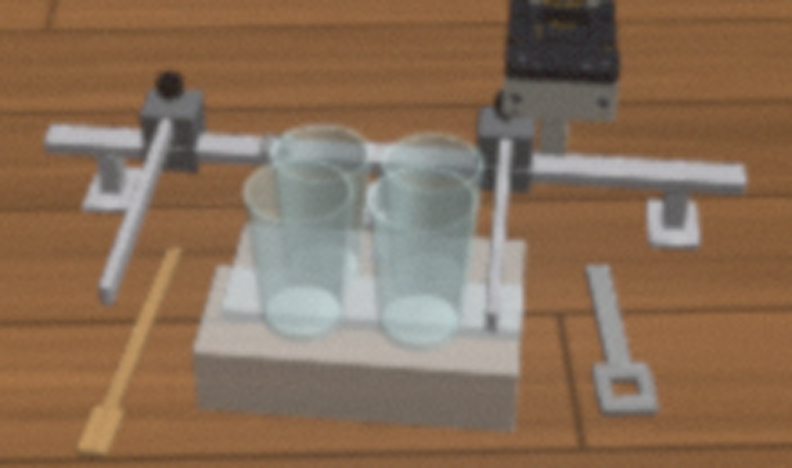

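Between the two pictures the block moved more than the finger's 3 mm (scene block edge 487→477, tip 503→494), so it seems to have sprung. I'll check this by registration.

```bash
cat > reg.py <<'E'
import cv2,numpy as np
def reg(f1,f2,box,dmax=14):
    a=cv2.imread(f1,0);b=cv2.imread(f2,0);x,y,w,h=box
    t=cv2.resize(a[y:y+h,x:x+w],None,fx=4,fy=4,interpolation=cv2.INTER_CUBIC)
    s=cv2.resize(b[y-dmax:y+h+dmax,x-dmax:x+w+dmax],None,fx=4,fy=4,interpolation=cv2.INTER_CUBIC)
    r=cv2.matchTemplate(s,t,cv2.TM_CCOEFF_NORMED);_,v,_,l=cv2.minMaxLoc(r)
    return (l[0]/4-dmax,l[1]/4-dmax,round(float(v),3))
if __name__=="__main__":
    # side: knob+block (px); dz origin 180,130 zoom 4.5
    B=(219,151,19,27)
    print("side d->e block",reg("pics/d_side.png","pics/e_side.png",B))
    print("side c->e",reg("pics/c_side.png","pics/e_side.png",(222,140,17,24),25))
    print("scene d->e arm",reg("pics/d_scene.png","pics/e_scene.png",(288,165,20,57)),reg("pics/c_scene.png","pics/e_scene.png",(303,162,20,60),25))
E
python3 reg.py; python3 - <<'E'
from h import *
sd=np.load("d_side.npz");sc=np.load("d_scene.npz");X=(539.2,33.9,-.1304)
for q in (54,92,100): print(q,proj(sd,stand(*X,(0,172-q,90)))[0],proj(sc,stand(*X,(100,182-q,82)))[0])
E
```

```text
side d->e block (-0.25, 2.0, 0.972)
side c->e (-2.0, 14.25, 0.991)
scene d->e arm (-2.25, -0.25, 0.918) (-18.5, -1.25, 0.566)
54 [229.10889262 149.50926855] [313.40823445 189.82316475]
92 [227.32352056 161.66132503] [297.03680373 188.83467849]
100 [226.93544772 164.3027258 ] [293.60356984 188.62738417]
```

Call:
step_arm([
  [4, 0, 0, 0],
  [12, 0, 0, 0],
  [20, 0, 0, 0],
  [20, 0, 0, 0],
])

```text
clock: 11.05
tcp_pos: [557.4, 168.6, 69.1]
eef_rot: [3.14, -0.0, 1.441]
ft_force: [0.6, -0.3, 0.6]
opening: 0.4
```

```bash
python3 look.py f 180 130; python3 - <<'E'
from reg import reg
for p in "de": print(p,reg(f"pics/{p}_side.png","pics/f_side.png",(219,151,19,27)),reg(f"pics/{p}_scene.png","pics/f_scene.png",(288 if p=="d" else 286,165,20,57)))
E
```

```text
[557.29671965 167.9933496   69.0939989 ] [ 3.14027623e+00 -2.42898864e-04  1.44012626e+00] [-0.24728415  0.10943187  0.36084658]
ystand 135.30793935592868 xstand 0.4973527513643745
d (-0.25, 2.0, 0.957) (-2.25, -0.25, 0.918)
e (0.0, 0.0, 0.982) (0.0, 0.0, 0.999)
```

View pics/fz.png

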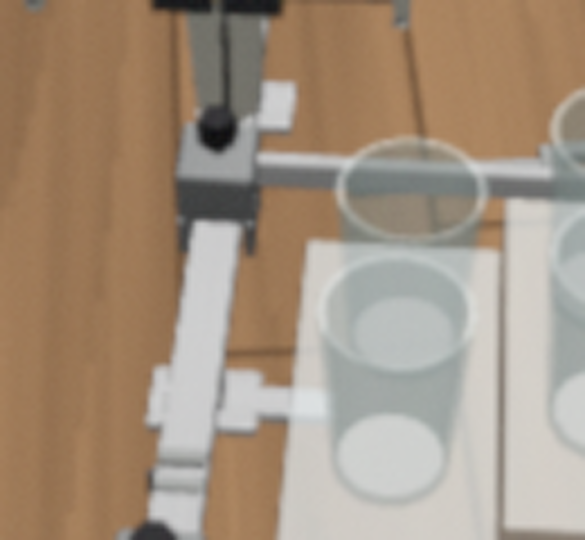

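View pics/fzs.png

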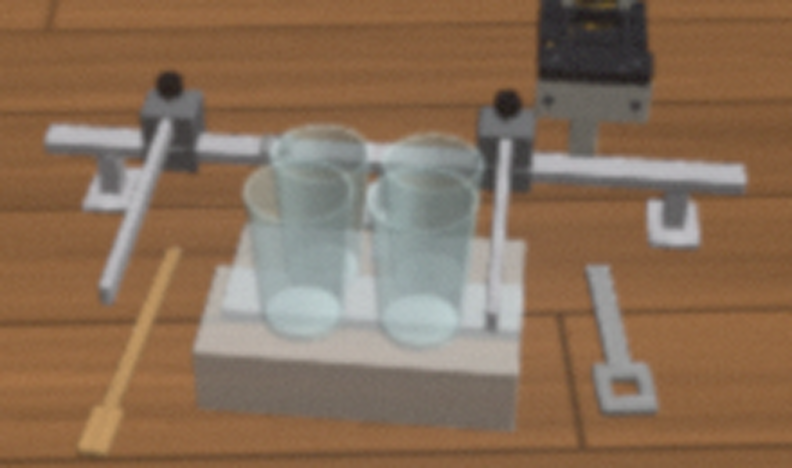

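The stop didn't move when the finger withdrew. Now an absolute check: knob in the scene view near (508,102 top ~91), arm tip near (493,322).

```bash
python3 - <<'E'
from h import *
sd=np.load("f_side.npz");sc=np.load("f_scene.npz");X=(539.2,33.9,-.1304)
for q in (94,97,100,103): print(q,"knob scene",(proj(sc,stand(*X,(0,182-q,98)))[0]-[155,130])*3.6,"blk edges scene",[round(float((proj(sc,stand(*X,(18,182-q+d,85)))[0]-[155,130])[0]*3.6)) for d in(-20,20)],"side front top edge mid",(proj(sd,stand(*X,(0,162-q,85)))[0]-[180,130])*4.5)
E
python3 - <<'E'
import cv2
a=cv2.imread("pics/f_scene.png")[145:185,275:320]; cv2.imwrite("pics/f3.png",cv2.resize(a,None,fx=12,fy=12,interpolation=cv2.INTER_CUBIC))
E
```

```text
94 knob scene [514.92178348 106.11541742] blk edges scene [484, 542] side front top edge mid [210.66058898 168.41772197]
97 knob scene [510.57081053 105.87788288] blk edges scene [480, 538] side front top edge mid [210.00005669 172.93548564]
100 knob scene [506.22190536 105.64046122] blk edges scene [475, 534] side front top edge mid [209.33671741 177.47244785]
103 knob scene [501.87506651 105.40315236] blk edges scene [471, 529] side front top edge mid [208.67055323 182.02873125]
```

View pics/f3.png

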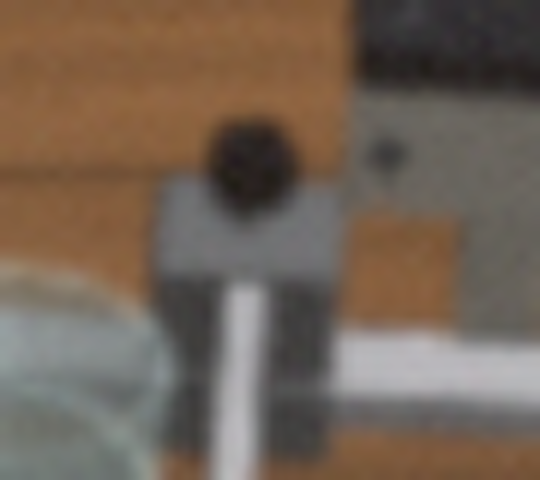

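Knob centre at zoom x ≈ 508, so q ≈ 99 (±2), and it sits well inside where the finger was. The left stop is in its notch. Now over to the right side.

Call:
step_arm([
  [5, 0, -45, 0],
  [5, 0, -95, 0],
  [0, 0, -130, 0],
  [-45, 0, -140, 0],
  [-90, 0, -140, 0],
  [-140, 0, -140, 0],
  [-190, 0, -140, 0],
  [-240, 0, -140, 0],
  [-285, 0, -140, 0],
  [-320, 0, -140, 0],
  [-340, 0, -140, 0],
  [-340, 0, -140, 0],
])

```text
clock: 12.65
tcp_pos: [512.6, -169.7, 208.9]
eef_rot: [3.14, -0.0, 1.439]
ft_force: [-0.8, 0.4, -0.3]
opening: 0.2
```

```bash
python3 look.py g 160 200; python3 - <<'E'
from rig import ctrl
import cv2
cv2.imwrite("pics/g_wrist.png",ctrl.read_camera("wrist")["color"][:,:,::-1])
E
```

```text
[ 512.85225044 -168.36442801  208.9240125 ] [ 3.14049923e+00 -5.70391841e-04  1.44027221e+00] [ 0.09183217 -0.57483325 -0.52852956]
ystand -203.97302258584895 xstand 0.19080839486004209
```

View pics/g_wrist.png

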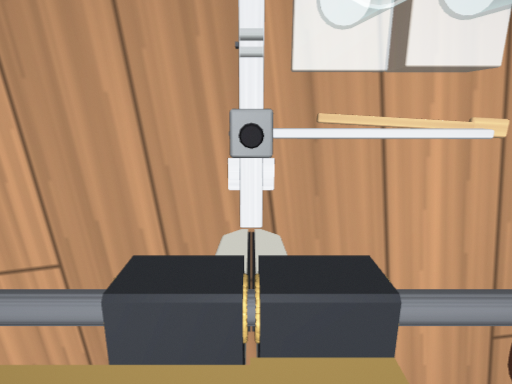

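View pics/g_side.png

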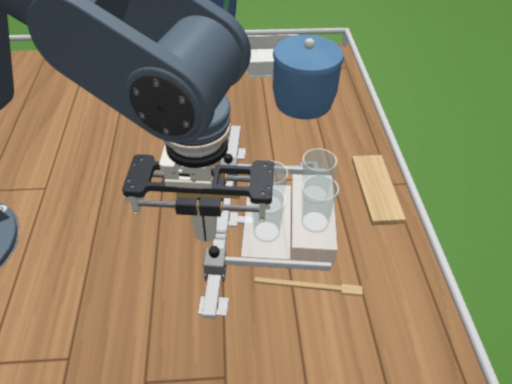

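The wrist view shows the right block at (251,133) in line with the fingers, and the rod beside the rail clear of the fingertips. I'll lower outside the right face.

Call:
step_arm([
  [0, 0, 40, 0],
  [0, 0, 80, 0],
  [0, 0, 115, 0],
  [0, 0, 135, 0],
  [0, 0, 139.8, 0],
  [0, 0, 139.8, 0],
])

```text
clock: 13.55
tcp_pos: [513.5, -167.6, 69.6]
eef_rot: [3.14, -0.0, 1.442]
ft_force: [0.2, 0.5, -0.3]
opening: 0.2
```

Call:
step_arm([
  [4, 0, 0, 0],
  [8, 0, 0, 0],
  [12, 0, 0, 0],
  [16, 0, 0, 0],
  [20, 0, 0, 0],
  [24, 0, 0, 0],
  [28, 0, 0, 0],
  [32, 0, 0, 0],
  [36, 0, 0, 0],
  [40, 0, 0, 0],
  [44, 0, 0, 0],
  [44, 0, 0, 0],
])

```text
clock: 15.05
tcp_pos: [519.0, -123.7, 69.5]
eef_rot: [3.14, -0.001, 1.442]
ft_force: [0.3, -0.7, -0.7]
opening: 0.4
```

```bash
cat >> look.py <<'E'
c=ctrl.read_camera("wrist");cv2.imwrite(f"pics/{t}_wrist.png",c["color"][:,:,::-1]);np.savez(f"{t}_wrist.npz",**c)
E
python3 look.py i 160 200
```

```text
[ 519.0400727  -123.94419432   69.5729086 ] [ 3.14031993e+00 -4.97696292e-04  1.44177894e+00] [-0.20382341  0.41498293 -0.31341843]
ystand -159.12532520495498 xstand 0.5469617662932826
```

View pics/i_wrist.png

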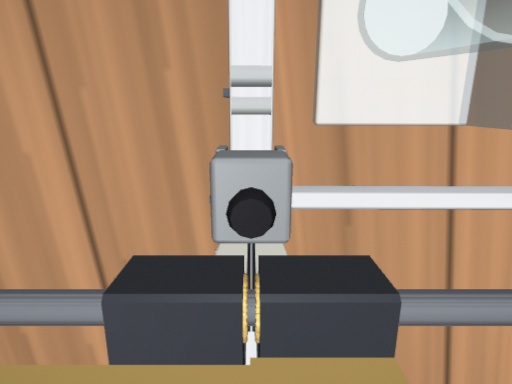

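View pics/izs.png

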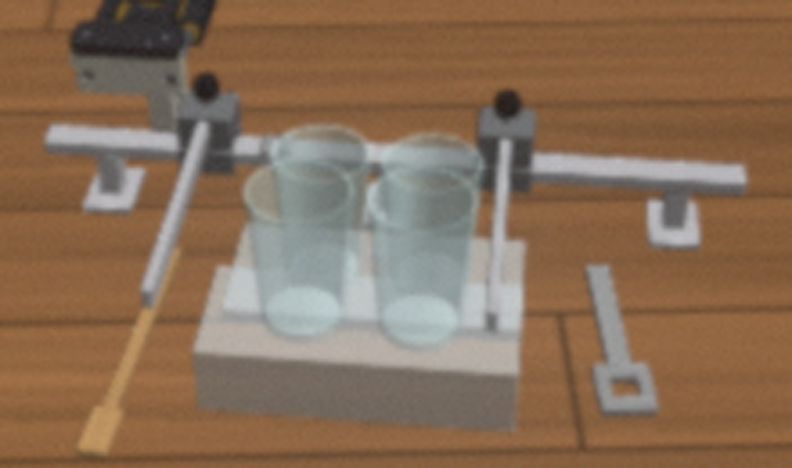

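```bash
cat > w.py <<'E'
import sys
from h import *
def ray(c,u,v,z):
    E=c["extrinsics"];f=192/np.tan(np.radians(float(c["vertical_fov"]))/2)
    d=E[:3,:3]@np.array([(u-float(c["cx"]))/f,(v-float(c["cy"]))/f,1]);t=E[:3,3]
    p=t+d*(z-t[2])/d[2];return round((p[0]-539.2)*.1301+(p[1]-33.9)*.9915,1)
E
python3 - <<'E'
from w import *
c=np.load("i_wrist.npz")
print("mark",ray(c,227,93,48),"ribs mid",ray(c,251,90,54),"face",ray(c,251,240,85),"front",ray(c,251,160,85),"knob",ray(c,251,213,106))
E
```

```text
mark -82.0 ribs mid -80.8 face -146.9 front -110.4 knob -127.3
```

The mark comes out at −82.0, as it should. The block is at q ≈ 53–55. I'll push to just short of the rib.

Call:
step_arm([
  [4, 0, 0, 0],
  [8, 0, 0, 0],
  [12, 0, 0, 0],
  [16, 0, 0, 0],
  [20, 0, 0, 0],
  [23, 0, 0, 0],
  [25.5, 0, 0, 0],
  [27.5, 0, 0, 0],
  [29, 0, 0, 0],
  [29, 0, 0, 0],
])

```text
clock: 16.45
tcp_pos: [522.7, -95.1, 69.5]
eef_rot: [3.141, -0.001, 1.442]
ft_force: [1.1, 0.6, -0.0]
opening: 0.6
```

Call:
step_arm([
  [0.7, 0, 0, 0],
  [1.5, 0, 0, 0],
  [1.5, 0, 0, 0],
])

```text
clock: 16.82
tcp_pos: [522.9, -93.6, 69.5]
eef_rot: [3.141, -0.001, 1.442]
ft_force: [-0.5, 0.3, 0.1]
opening: 0.7
```

Call:
step_arm([
  [0.7, 0, 0, 0],
  [1.5, 0, 0, 0],
  [1.5, 0, 0, 0],
])

```text
clock: 17.2
tcp_pos: [523.1, -92.0, 69.5]
eef_rot: [3.141, -0.001, 1.442]
ft_force: [0.3, 0.4, 0.5]
opening: 0.7
```

Call:
step_arm([
  [0.5, 0, 0, 0],
  [1, 0, 0, 0],
  [1, 0, 0, 0],
])

```text
clock: 17.58
tcp_pos: [523.2, -91.0, 69.5]
eef_rot: [3.141, -0.001, 1.442]
ft_force: [-0.3, 0.4, -0.3]
opening: 0.5
```

Call:
step_arm([
  [0.5, 0, 0, 0],
  [1, 0, 0, 0],
  [1, 0, 0, 0],
])

```text
clock: 17.95
tcp_pos: [523.3, -89.9, 69.5]
eef_rot: [3.141, -0.001, 1.442]
ft_force: [-0.3, -0.0, -0.4]
opening: 0.7
```

Call:
step_arm([
  [0.5, 0, 0, 0],
  [1, 0, 0, 0],
  [1, 0, 0, 0],
])

```text
clock: 18.32
tcp_pos: [523.4, -88.9, 69.5]
eef_rot: [3.141, -0.001, 1.442]
ft_force: [0.0, -0.1, -0.0]
opening: 0.5
```

Call:
step_arm([
  [0.5, 0, 0, 0],
  [1, 0, 0, 0],
  [1, 0, 0, 0],
])

```text
clock: 18.7
tcp_pos: [523.5, -88.1, 69.5]
eef_rot: [3.141, -0.001, 1.442]
ft_force: [-0.1, -3.5, -0.2]
opening: 0.7
```

Call:
step_arm([
  [0.5, 0, 0, 0],
  [1, 0, 0, 0],
  [1, 0, 0, 0],
])

```text
clock: 19.08
tcp_pos: [523.6, -87.4, 69.5]
eef_rot: [3.141, -0.0, 1.442]
ft_force: [-1.4, -5.7, 0.3]
opening: 0.5
```

Rib contact at y ≈ −88.5, so the spring-in point should be near y ≈ −80.5.

Call:
step_arm([
  [0.7, 0, 0, 0],
  [1.3, 0, 0, 0],
  [1.3, 0, 0, 0],
])

```text
clock: 19.45
tcp_pos: [523.7, -86.4, 69.5]
eef_rot: [3.141, 0.0, 1.442]
ft_force: [-0.9, -4.9, -0.1]
opening: 0.6
```

Call:
step_arm([
  [0.7, 0, 0, 0],
  [1.3, 0, 0, 0],
  [1.3, 0, 0, 0],
])

```text
clock: 19.82
tcp_pos: [523.9, -85.0, 69.5]
eef_rot: [3.141, 0.0, 1.442]
ft_force: [0.2, -3.0, 0.3]
opening: 0.2
```

Call:
step_arm([
  [0.5, 0, 0, 0],
  [1, 0, 0, 0],
  [1, 0, 0, 0],
])

```text
clock: 20.2
tcp_pos: [524.1, -83.7, 69.5]
eef_rot: [3.141, -0.0, 1.442]
ft_force: [-0.8, -0.4, 0.6]
opening: 0.2
```

Call:
step_arm([
  [0.5, 0, 0, 0],
  [1, 0, 0, 0],
  [1, 0, 0, 0],
])

```text
clock: 20.58
tcp_pos: [524.2, -82.6, 69.5]
eef_rot: [3.141, -0.0, 1.442]
ft_force: [-0.3, -0.5, 0.2]
opening: 0.6
```

```bash
python3 look.py j 160 200
```

```text
[524.1961954  -82.66143205  69.52489453] [ 3.14079028e+00 -2.29112226e-04  1.44194825e+00] [-0.04059924 -0.96855451 -0.37718838]
ystand -117.52265485686343 xstand 0.28837005380587044
```

Call:
step_arm([
  [0.5, 0, 0, 0],
  [1, 0, 0, 0],
  [1, 0, 0, 0],
])

```text
clock: 21.1
tcp_pos: [524.3, -81.6, 69.5]
eef_rot: [3.141, -0.0, 1.442]
ft_force: [-0.3, 0.0, -0.2]
opening: 0.5
```

Call:
step_arm([
  [0.5, 0, 0, 0],
  [1, 0, 0, 0],
  [1, 0, 0, 0],
])

```text
clock: 21.48
tcp_pos: [524.5, -80.6, 69.5]
eef_rot: [3.141, -0.0, 1.442]
ft_force: [0.1, -0.4, -0.4]
opening: 0.2
```

```bash
python3 look.py k 160 200; python3 - <<'E'
import cv2,numpy as np
from reg import reg
a=np.hstack([cv2.imread(f"pics/{t}_wrist.png")[40:280,150:350] for t in "jk"]);cv2.imwrite("pics/jk.png",cv2.resize(a,None,fx=2,fy=2))
print(reg("pics/j_scene.png","pics/k_scene.png",(214,150,22,30)))
E
```

```text
[524.45226744 -80.6247153   69.51206129] [ 3.14080936e+00 -2.55857166e-04  1.44199170e+00] [-0.71921906 -0.13350404  0.25268481]
ystand -115.46993522434197 xstand 0.27728862989435044
(2.5, 0.25, 0.928)
```

View pics/jk.png

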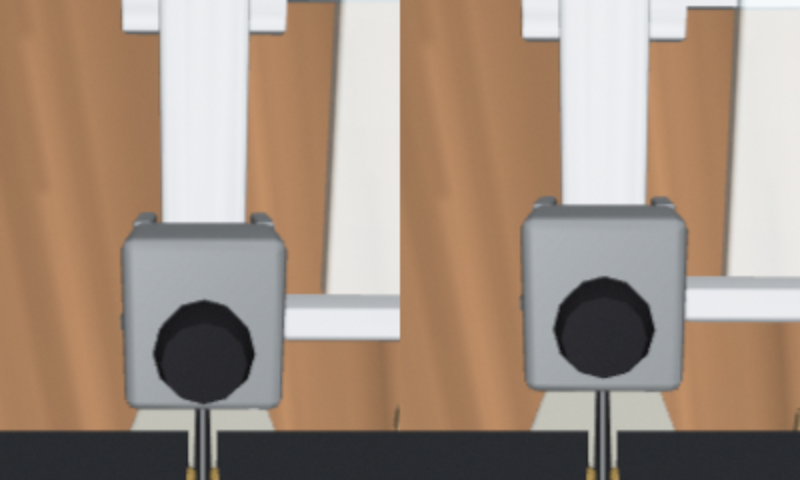

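View pics/kzs.png

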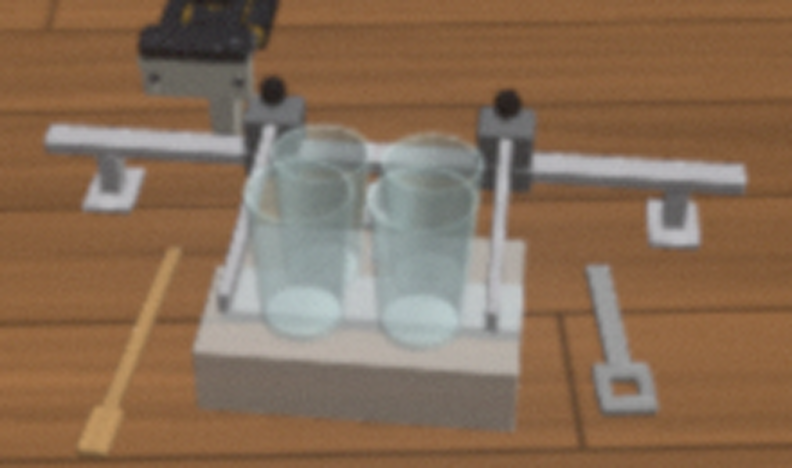

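The block jumped ahead of the finger: in the wrist view its rear edge moved 9 px away from the fingertips. The right stop has sprung in. I'll back off and rise.

Call:
step_arm([
  [-5, 0, 0, 0],
  [-15, 0, 0, 0],
  [-30, 0, 0, 0],
  [-40, 0, 0, 0],
  [-45, 0, -45, 0],
  [-70, 0, -95, 0],
  [-85, 0, -130, 0],
  [-90, 0, -140, 0],
  [-90, 0, -140, 0],
  [-90, 0, -140, 0],
])

```text
clock: 22.88
tcp_pos: [512.2, -169.3, 207.9]
eef_rot: [-3.14, -0.001, 1.442]
ft_force: [0.1, -0.6, 0.3]
opening: 0.4
```

```bash
python3 look.py l 160 200; python3 - <<'E'
from reg import reg
print(reg("pics/k_scene.png","pics/l_scene.png",(221,150,24,30)),reg("pics/f_scene.png","pics/l_scene.png",(286,155,20,67)))
E
```

```text
[ 512.39105854 -169.34711488  208.18196516] [-3.14027558e+00 -9.19763589e-04  1.44246401e+00] [-1.07303829 -1.07799388  0.42321314]
ystand -205.00735769048399 xstand -0.1386158118012517
(0.0, 0.0, 0.988) (0.0, 0.0, 0.999)
```

View pics/l_wrist.png

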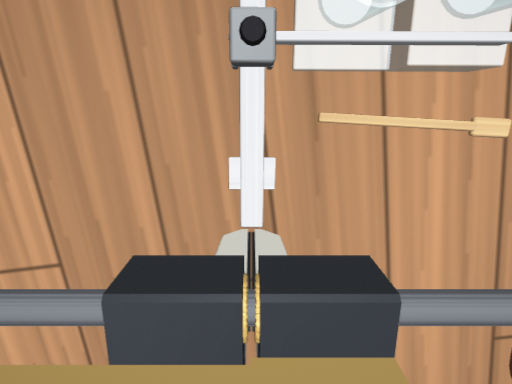

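View pics/lzs.png

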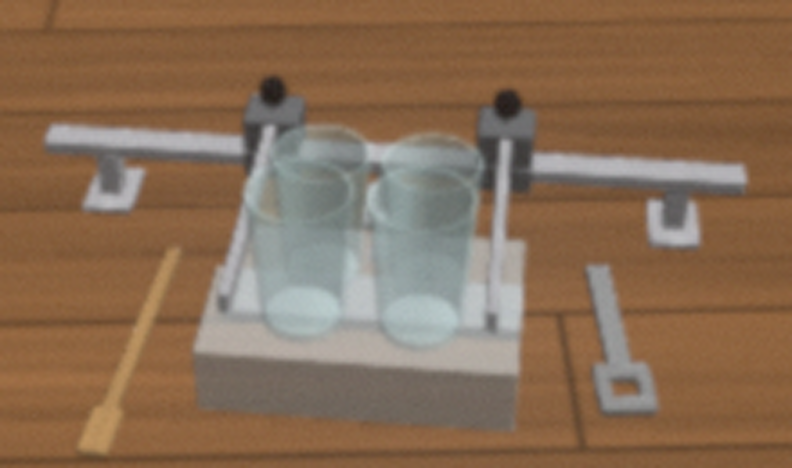

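```bash
python3 - <<'E'
from w import *
c=np.load("l_wrist.npz")
print("knob",ray(c,252.5,30,106),"face",ray(c,252,62,85),"rail end",ray(c,252,227,52))
sc=np.load("l_scene.npz");X=(539.2,33.9,-.1304)
for q in (94,97,100,103): print(q,[((proj(sc,stand(*X,P))[0]-[155,130])*3.6).round(1) for P in ((0,-182+q,98),(202,-182+q,82),(0,182-q,98),(202,182-q,82))])
E
```

```text
knob -82.7 face -101.4 rail end -249.7
94 [array([263.1,  92.4]), array([211.9, 295. ]), array([514.9, 106.1]), array([501.6, 314.1])]
97 [array([267.4,  92.6]), array([216.8, 295.3]), array([510.6, 105.9]), array([496.6, 313.7])]
100 [array([271.6,  92.8]), array([221.7, 295.6]), array([506.2, 105.6]), array([491.6, 313.4])]
103 [array([275.8,  93.1]), array([226.5, 295.9]), array([501.9, 105.4]), array([486.6, 313.1])]
```

Both stops read 99–101 mm: right by knob −82.7 and face −101.4, left by knob at 508 and arm tip at 493. Last check is that the bystanders and tumblers haven't moved, then hand in.

```bash
python3 - <<'E'
from reg import reg
from rig import ctrl
for n,b in dict(tumblers=(220,170,70,60),rod=(176,198,32,58),opener=(316,202,24,44)).items(): print(n,reg("pics/a_scene.png","pics/l_scene.png",b))
s=ctrl.read_state();print(s["clock"],s["tcp_pos"],s["ft_force"])
print(ctrl.hand_in())
E
```

```text
tumblers (-0.5, 0.0, 0.907)
rod (0.0, 0.0, 0.777)
opener (0.0, 0.0, 0.75)
23.025 [ 512.4966918  -169.40456166  208.42055694] [-0.22379792 -0.00966822  0.55787938]
the job is handed in; nothing more can be done
None
```

I pushed both stops inwards with the closed fingertips until each sprang into its notch. The hand then backed off and rose clear, and I handed the job in at 23.0 s; hand-in reports no verdict.

- **Stops:** After the hand withdrew, the left stop read about 99 mm and the right 99–101 mm against 100. That is good to about 2 mm, because it comes from the camera calibration. Each stop jumped on ahead of the finger and didn't move when the finger left.
- **Push force:** It peaked at about 8.5 N on the left and 6 N on the right at the outer rib. It then fell to nothing and never came near the 15 N of the inner rib.
- **Knobs:** I never touched the plunger knobs. I did not measure their lift directly, but they look seated in the pictures.
- **Tumblers, rod and opener:** Matching the first and last pictures shows no shift for the rod and opener, and half a pixel for the tumblers. The match scores for the rod and opener were only about 0.75, probably because the stop arms and their shadows moved above them. By eye they look unmoved.
- **Hand:** It ended at z ≈ 208 mm with the force reading at noise level.

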